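Seat the mounting plate on the turntable studs

ROBOT

A 6-joint arm with a two-finger parallel gripper is mounted at the origin on the work surface. World frame = base frame: x ahead of the robot, y to its left, z up, the work surface at z = 0. Lengths are in mm, angles in rad, forces in N, time in s.
With the tool pointing down it reaches from about 325 to 750 mm from the base axis. Payload 7.6 kg.
Tool frame: the origin (TCP) lies at the very end of the fingers, on their centre line; the grasp point (between the pads) lies ctrl.grip_depth behind it (ctrl.grip_depth is the distance from the TCP to the grasp point, in mm); z points along the fingers, y is the direction in which the jaws open and shut (so a half turn about z gives the same grasp; the last joint's range is limited). The gripper opens to 85 mm and grips with 20 to 120 N. Pads are 22 mm wide; open, the fingers measure 114 mm over their backs; the gripper's body (76 mm by 85 mm) begins 54 mm behind the grasp point. The pads swing forward as they close: fully open they stand 13 mm farther back than shut.
Start: joints at [1.151, 0.052, 1.401, -0, 1.689, -0.07], TCP at [179.907, 493.233, 231.323] pointing down, gripper open.
Joint ranges: [-2.9, 2.9], [-0.91, 2.17], [0.12, 2.37], [-1.06, 4.2], [0.26, 2.73], [-2.93, 2.93]. Speed limits (rad/s): [2.57, 2.57, 3.01, 3.14, 3.14, 3.14].

INTERFACE

Orientations are given as a 3x3 rotation matrix whose columns are the frame's x, y, z axes.
In Python, from cell import ctrl gives the robot as it stands.
- The arm moves only by the shell command python3 -m crank 'ROWS' [FORCE]. ROWS is JSON, a list of rows, each a list of 5 numbers: the shift along the tool's x, y, z in m, then the turn about the tool's z in units of 5 degrees (1.0 is 5 degrees), then the finger opening in m, from 0 to 0.0854. A call has 1 to 8 rows; each row shifts and turns the commanded pose from where the row before left it, along the tool's axes as they then stand; what a row does not reach is not made up. A row lasts 1/8 s, in which the tool goes at most 62.5 mm and 10.7 degrees, less where a joint would pass 70% of its speed; a pose out of reach is approached as far as the arm can. A call is refused whole if a number of a shift passes 0.0625 or a number of a turn 1, either way. A call with a gripper value outside its range is refused whole. The fingers move at their own pace and stop on an object; FORCE is the grip in N (left out, the last holds). Time passes only in rows, so rows that do not move let the fingers close. It gives the time, the measured TCP pose, the force and the opening at its end, in the units of the state.
- ctrl.state(): the state, without advancing time (a new reading comes with each control period).
- ctrl.camera(name): name is "side" or "top" or "wrist"; returns the picture (400x640x3 uint8, red, green, blue); there is no depth.
- ctrl.camera_model(name): a dict with "fx", "fy", "cx", "cy" (pixels), "R" (3x3) and "t" (3): a world point X has camera coordinates R X + t; the wrist camera has in their place "mount" (4x4, takes a point from camera to tool coordinates, whose origin is the TCP and whose axes are the flange's). Camera axes: x right, y down, z forward; pixel columns grow to the right and rows downward; lengths in mm; the calibration is good to about 2 mm. A picture is of the moment at which its call begins: read the wrist's pose just before it. camera_model takes no time and is no camera call.
- ctrl.close_job(): hands the job in, once; it reports no verdict.
Trained networks look in the newest picture that a camera, given by its name, has taken for a name from the list of things; names that differ only in an ending like _2 or _b are one class to them, and where a whole thing is asked for, a point or a joint stands for the part that bears it (a point fixed in the world has none). Each returns a list of dicts, best first, with "confidence" (0 to 1); they miss things now and then, are a little off and sometimes report something else, mostly with a low value. They report only what shows in the picture. A call takes as long as a camera call. They do not tell look-alikes from the thing itself.
- ctrl.outline_of(camera, name): "mask" (400x640 bool, what is visible of it).
- ctrl.pinpoint(camera, name): "location" ([x, y, z] in mm, in world coordinates, good to about 4 mm: a listed point, or the origin of a listed thing).
The state is a dict: "t": time; "q": joint angles; "qvel": joint speeds; "joint_efforts": joint torques, N m; "tool_pos": TCP position; "ee_rot": TCP orientation; "contact_force": force on the tool from outside, world axes, zero at the start; "torque": the same for the moment, N m; "opening": finger opening in mm.
Only numpy, scipy, OpenCV 4.12 (cv2) and the standard library are available. Lean on these libraries where they do the work, as an engineer would, in place of code of your own. Each camera call takes 0.05 s, during which the arm holds its last target. There are 200 camera calls.

TASK

Fit the square aluminium mounting plate on the turntable: lift it by its sleeve, lower it level over the centre spigot and turn it, pressing only gently, until its three holes find the three studs and it slides down fully home, flat on the platter. Let go of it there; never force it, and leave everything else on the bench where it is.

Things in the scene. Friction and masses are not known exactly. Their poses are not given: they have to be found in the camera images.
- plate: Loose aluminium plate 110 x 110 x 8 mm, 0.3 to 0.6 kg, flat on the bench. Origin: centre of the underside, z up. A round sleeve to grip by (outer 40 mm, bore 25 mm, open through plate and sleeve) stands on its middle from 8 to 53 mm above the underside. Three 11 mm through holes on a circle of 42 mm radius at 0, 120, 240 degrees from the plate's +x axis about z.
- turntable: Grey drum, fixed, 180 mm across; origin under its centre, z up. On it a dark platter 164 mm across, face 47 mm above the origin. The platter was left at any angle that is NOT reported (nor given by this yaw): find the studs by eye or turn the plate on top till it drops, within 1/3 turn. The platter stays put under less than 4 N m. Push with under 20 N; 50 N in turning or a 90 N knock fails.
- seat (a point): On the turntable's axis at the height of the platter's face, where the centre of the plate's underside must come. Around it, on a circle of 42 mm radius and 120 degrees apart, three steel studs of 9 mm diameter rise 14 mm above the face, the top 4 mm tapering to 5 mm diameter.
- spigot_tip (a point): Top centre of the steel spigot on the turntable's axis, 30 mm above the platter's face: 23 mm diameter, its top 10 mm tapering to 10 mm. The plate's bore goes over it and is centred by it.
- brush: Bystander: a brush lying flat, about 160 mm long.
- bowl: Bystander: small terracotta bowl, 90 mm across, 42 mm high; origin under its centre.
- foot: Bystander: a round display foot without holes, disc 84 mm across with a solid 26 mm post, 50 mm high; origin under its centre.
- loupe: Bystander: black magnifier, 38 mm across, 30 mm high; origin under its centre.
- jug: Bystander: pale pottery jug with a handle, 110 mm across, 165 mm high; origin under its centre.
- flask: Bystander: dark pottery flask, 90 mm across, 145 mm high; origin under its centre.
Things that resemble listed ones, but are neither listed nor needed, are in the scene too. What is shaped like the turntable but blue, green or red is not meant.

How it is judged (in metres and radians):
On the way, in this order (a step that is already met when the one before it is completed fails the run):
1. the plate is lifted clear of the bench (height (world z) of plate above 0.085 m), for 0.1 s.
2. the plate is threaded over the spigot, level (horizontal distance between plate and seat below 0.004 m and z of plate in the frame of seat below 0.02 m and angle between plate's own z axis and vertical below 0.1 rad), for 0.1 s.
At the end, for the whole second after the job is handed in: The plate lies fully home on the platter with the studs through its holes, its sleeve up: the centre of its underside within 2 mm of the platter face in height and 3 mm of the axis sideways, tilted less than 0.03 rad, at rest and released (horizontal distance between plate and seat below 0.003 m and z of plate in the frame of seat between -0.003 and 0.002 m and angle between plate's own z axis and vertical below 0.03 rad and linear speed of plate below 0.02 m/s); the robot touches nothing.
It fails at once if plate and turntable are forced or knocked together with more than 90 N (contact force between plate and turntable above 90 N).
It fails at once if the plate is turned on the turntable while pressed on it with more than 50 N (contact force between plate and turntable above 50 N and angular speed of plate above 0.15 rad/s and z of plate in the frame of seat above 0.006 m).
It fails at once if a bystander is moved more than 30 mm (distance of any of brush, bowl, foot, loupe, jug, flask from where it was at the start of the episode above 0.03 m).
It also fails if it takes over 72 s, if anything falls off the work surface, if the arm or the gripper's body presses on something with over 40 N, if the wrist force passes 120 N, or if a joint passes its speed limit or range.

## Working session

There is one attempt and no reset: what is moved stays moved. The work goes in short steps, Python scripts to look and compute and a shell command to move; the robot and the scene stay as the last step left them, time stands still between calls to the robot, and variables do not carry over. Pictures are saved under pics/ and viewed, about 8 in all and at most 12, crops included, and the job is handed in when it is done.

```bash
mkdir -p pics; ls; python3 - <<'E'
from cell import ctrl
import cv2,numpy as np
s=ctrl.state();print(s['t'],s['tool_pos'],np.round(s['ee_rot'],3).tolist(),s['opening'],ctrl.grip_depth)
for c in ['top','side']:
    im=ctrl.camera(c);cv2.imwrite(f'pics/{c}0.png',im[:,:,::-1])
    for n in ['plate','turntable','seat','spigot_tip','foot','bowl','jug','flask','loupe']:
        print(c,n,[(round(d['confidence'],2),np.round(d['location']).tolist()) for d in ctrl.pinpoint(c,n)])
print(ctrl.state()['t'])
m=ctrl.camera_model('top');print(m);print(ctrl.camera_model('wrist'))
E
```

```text
pics
0.0 [179.77344076 492.93560883 230.46344487] [[-0.939, 0.343, -0.001], [0.343, 0.939, -0.001], [0.0, -0.002, -1.0]] 85.25218090705926 18.700000000000003
top plate [(0.7, [544.0, 205.0, 2.0]), (0.46, [559.0, -172.0, 1.0])]
top turntable [(0.96, [298.0, -191.0, 2.0]), (0.79, [381.0, -468.0, -1.0]), (0.77, [558.0, -174.0, 2.0]), (0.71, [344.0, 111.0, 0.0])]
top seat [(0.77, [554.0, -171.0, 46.0]), (0.67, [296.0, -192.0, 46.0]), (0.59, [346.0, 118.0, 48.0]), (0.56, [378.0, -466.0, 45.0])]
top spigot_tip [(0.82, [558.0, -167.0, 79.0]), (0.74, [295.0, -192.0, 77.0]), (0.69, [348.0, 116.0, 77.0]), (0.62, [379.0, -466.0, 79.0])]
top foot [(0.84, [759.0, -227.0, -3.0])]
top bowl [(0.97, [733.0, -15.0, -2.0])]
top jug [(0.63, [616.0, -469.0, -5.0])]
top flask [(0.98, [635.0, 462.0, 2.0])]
top loupe [(0.53, [367.0, -35.0, -2.0])]
side plate [(0.91, [543.0, 206.0, 1.0]), (0.63, [552.0, -176.0, 74.0])]
side turntable [(0.9, [554.0, -176.0, 0.0]), (0.76, [296.0, -192.0, -2.0]), (0.73, [380.0, -470.0, -2.0]), (0.71, [350.0, 112.0, -2.0])]
side seat [(0.86, [558.0, -173.0, 48.0]), (0.84, [344.0
[... 528 characters left out ...]
7040129, 'cy': 200.8170268222057, 'R': array([[-0.02590489, -0.9996629 , -0.00173848],
       [-0.99134119,  0.02591312, -0.12872902],
       [ 0.12873067, -0.00161128, -0.99167828]]), 't': array([6.24539536e-01, 5.45859951e+02, 1.34603085e+03])}
{'fx': 355.6502269073283, 'fy': 355.6502269073283, 'cx': 317.13276517600826, 'cy': 200.69967261865466, 'mount': array([[ 1.13754882e-03, -9.61778363e-01, -2.73826745e-01,
         7.09404756e+01],
       [ 9.99999231e-01,  9.58603053e-04,  7.87301730e-04,
        -4.62993343e-02],
       [-4.94718615e-04, -2.73827430e-01,  9.61778713e-01,
        -1.43216138e+02],
       [ 0.00000000e+00,  0.00000000e+00,  0.00000000e+00,
         1.00000000e+00]])}
```

View pics/top0.png

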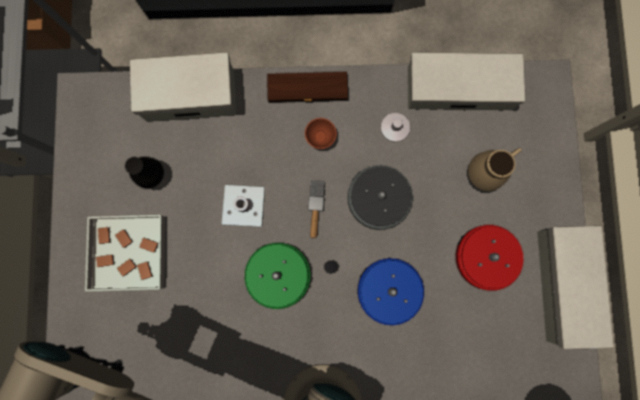

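View pics/side0.png

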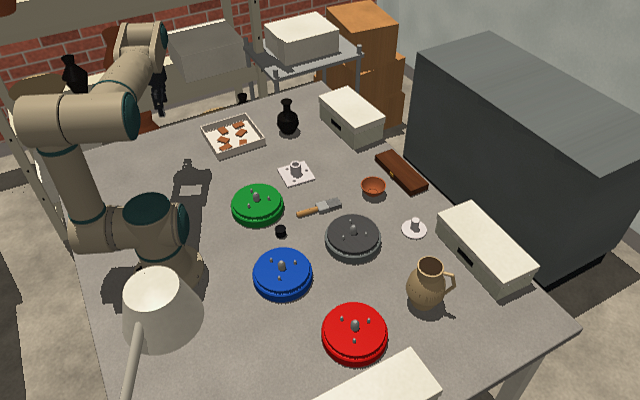

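Top view: candidates for turntable are the grey drum (380,196), green (277,275), blue (392,292) and red (490,257). Only the grey one fits the description. The plate, square with a sleeve, is at (243,205). The foot at (396,126) is round with no holes. I'll confirm in one enlarged crop.

```bash
cat > h.py <<'E'
from cell import ctrl
import cv2,numpy as np
def proj(c,X):
    m=ctrl.camera_model(c)
    if c=='wrist':
        s=ctrl.state();M=np.linalg.inv(m['mount']);R=np.array(s['ee_rot']).T
        Xt=(np.atleast_2d(X)-s['tool_pos'])@R.T
        p=Xt@M[:3,:3].T+M[:3,3]
    else: p=np.atleast_2d(X)@m['R'].T+m['t']
    return np.c_[m['fx']*p[:,0]/p[:,2]+m['cx'],m['fy']*p[:,1]/p[:,2]+m['cy']]
def ray(c,uv,z):
    m=ctrl.camera_model(c);d=np.array([(uv[0]-m['cx'])/m['fx'],(uv[1]-m['cy'])/m['fy'],1])
    if c=='wrist':
        s=ctrl.state();R=np.array(s['ee_rot']);M=m['mount']
        o=R@M[:3,3]+s['tool_pos'];d=R@M[:3,:3]@d
    else: o=-m['R'].T@m['t'];d=m['R'].T@d
    return o+d*(z-o[2])/d[2]
E
python3 - <<'E'
from h import *
im=cv2.imread('pics/top0.png')
a=cv2.resize(im[165:245,205:285],(400,400),interpolation=cv2.INTER_CUBIC)
b=cv2.resize(im[156:236,340:420],(400,400),interpolation=cv2.INTER_CUBIC)
b=np.clip(b*2.0,0,255).astype(np.uint8)
cv2.imwrite('pics/crop1.png',np.hstack([a,b]))
E
```

```text
(no output)
```

View pics/crop1.png

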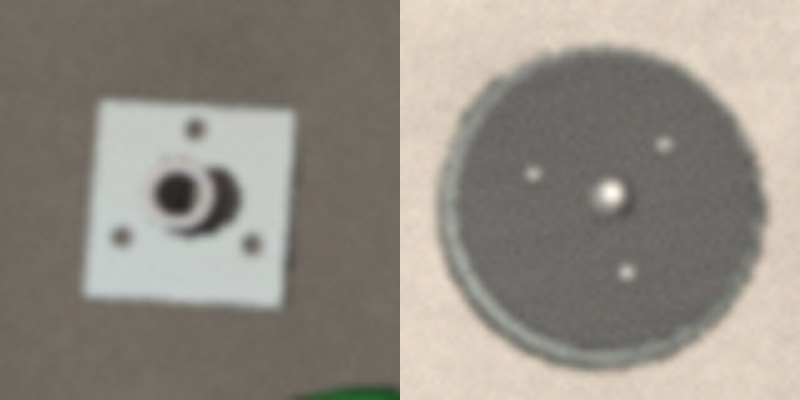

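The left crop shows the square plate with its sleeve and three holes at crop (196,128), (121,236), (252,243). The right crop shows the grey drum with a bright spigot and three studs at (533,174), (664,145), (627,272). This confirms both.

```bash
python3 - <<'E'
from h import *
for nm,P,o,z in [('holes',[(196,128),(121,236),(252,243)],(205,165),8),('studs',[(133,174),(264,145),(227,272)],(340,156),60)]:
    W=np.array([ray('top',((x+.5)/5-.5+o[0],(y+.5)/5-.5+o[1]),z) for x,y in P]);c=W.mean(0)
    d=W-c;print(nm,c.round(1),np.degrees(np.arctan2(d[:,1],d[:,0])).round(1),np.linalg.norm(d[:,:2],axis=1).round(1))
s=ctrl.state();print(np.degrees(np.arctan2(s['ee_rot'][1][1],s['ee_rot'][0][1])))
E
```

```text
holes [543.1 209.    8. ] [  -5.2  115.1 -124.5] [42.1 42.5 42.1]
studs [ 554.2 -173.7   60. ] [  71.3  -48.8 -168.2] [42.2 41.8 41.9]
69.95783984852311
```

```bash
python3 -m crank '[[-0.055,-0.018,0,0,0.0854],[-0.055,-0.018,0,0,0.0854],[-0.055,-0.018,0,0,0.0854],[-0.055,-0.018,0,0,0.0854],[-0.055,-0.018,0,0,0.0854],[-0.055,-0.018,0,0,0.0854],[-0.055,-0.018,0,0,0.0854],[-0.053,-0.017,0,0,0.0854]]' 40
python3 -m crank '[[0,0,0.03,0,0.0854],[0,0,0,0,0.0854]]'
python3 - <<'E'
from h import *
s=ctrl.state();im=ctrl.camera('wrist');cv2.imwrite('pics/w1.png',im[:,:,::-1])
print(s['t'],s['tool_pos'],np.array(s['ee_rot']).round(3).tolist(),s['q'],s['contact_force'])
print([(d['confidence'],d['location']) for d in ctrl.pinpoint('wrist','plate')])
print(proj('wrist',[[543,208,0],[543,208,53]]))
E
```

```text
t: 2.0
tool_pos: [543.8, 207.3, 231.4]
ee_rot: [[-0.939, 0.343, 0.0], [0.343, 0.939, 0.0], [-0.0, 0.0, -1.0]]
contact_force: [-0.0, -0.0, -0.1]
opening: 85.3
t: 2.25
tool_pos: [541.5, 208.0, 198.5]
ee_rot: [[-0.939, 0.344, -0.005], [0.344, 0.939, -0.002], [0.005, -0.003, -1.0]]
contact_force: [-0.1, -0.2, -0.5]
opening: 85.4
2.25 [541.49872902 207.99822046 198.50450844] [[-0.939, 0.344, -0.005], [0.344, 0.939, -0.002], [0.005, -0.003, -1.0]] [ 3.02998330e-01  2.23143907e-01  1.27848197e+00  1.75034024e-04
  1.64558665e+00 -9.17030429e-01] [-0.13183317 -0.21088088 -0.4622705 ]
[(0.93, [544.9, 210.9, 0.9])]
[[316.03365841 175.27766864]
 [315.89269641 188.13345342]]
```

View pics/w1.png

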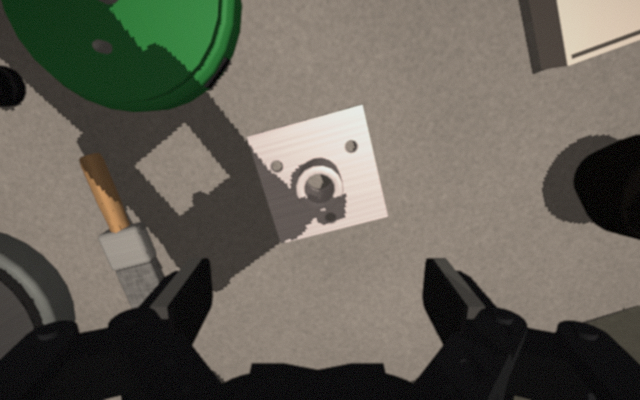

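The plate lies in view, with its sleeve rim centred near (320,183) and holes at (277,166), (351,146), (331,217).

```bash
python3 - <<'E'
from h import *
print(ray('wrist',(320,183.5),53))
W=np.array([ray('wrist',p,8) for p in [(277,166),(351,146),(331,217)]]);c=W.mean(0);d=W-c
print(c,np.degrees(np.arctan2(d[:,1],d[:,0])),np.linalg.norm(d,axis=1),ctrl.state()['tool_pos'])
E
```

```text
[540.40412705 212.62729075  53.        ]
[544.26874775 211.29566262   8.        ] [-124.73573533  115.42349272   -4.30003515] [42.34207777 42.03833107 42.2925209 ] [542.15177843 209.1957042  201.9668395 ]
```

```bash
python3 -m crank '[[-0.0006,0.0013,0.055,0,0.0854],[0,0,0.055,0,0.0854],[0,0,0.045,0,0.0854],[0,0,0.015,0,0.0854],[0,0,0.01,0,0.0854],[0,0,0,0,0.0854],[0,0,0,0,0.0854]]' 60
```

```text
t: 3.22
tool_pos: [544.5, 210.2, 23.2]
ee_rot: [[-0.939, 0.343, 0.003], [0.343, 0.939, 0.001], [-0.002, 0.002, -1.0]]
contact_force: [0.0, 0.1, 0.5]
opening: 85.5
```

```bash
python3 -m crank '[[0,0,0,0,0.02],[0,0,0,0,0.02],[0,0,0,0,0.02],[0,0,0,0,0.02],[0,0,0,0,0.02],[0,0,0,0,0.02]]' 60
python3 -m crank '[[0,0,-0.03,0,0.02],[0,0,-0.05,0,0.02],[0,0,-0.05,0,0.02],[0,0,-0.02,0,0.02],[0,0,0,0,0.02]]'
python3 -c "
from h import *
im=ctrl.camera('side');cv2.imwrite('pics/s2.png',cv2.resize(im[100:260,200:440,::-1],None,fx=3,fy=3)); print([d['location'] for d in ctrl.pinpoint('side','plate')],[d['location'] for d in (ctrl.camera('top'),ctrl.pinpoint('top','plate'))[1]],ctrl.state()['contact_force'])"
```

```text
t: 3.98
tool_pos: [543.8, 209.8, 22.0]
ee_rot: [[-0.939, 0.343, 0.001], [0.343, 0.939, 0.0], [-0.001, 0.0, -1.0]]
contact_force: [-0.7, -0.9, 5.2]
opening: 37.5
t: 4.6
tool_pos: [543.6, 209.9, 171.6]
ee_rot: [[-0.939, 0.343, 0.001], [0.343, 0.939, 0.001], [-0.001, 0.001, -1.0]]
contact_force: [0.1, -0.1, -5.1]
opening: 38.1
[[544.2, 206.8, 152.5]] [[541.1, 207.2, 148.8], [525.4, 6.0, -1.2], [733.5, -12.9, -5.9]] [-0.23555811  0.37197567 -4.75903924]
```

View pics/s2.png

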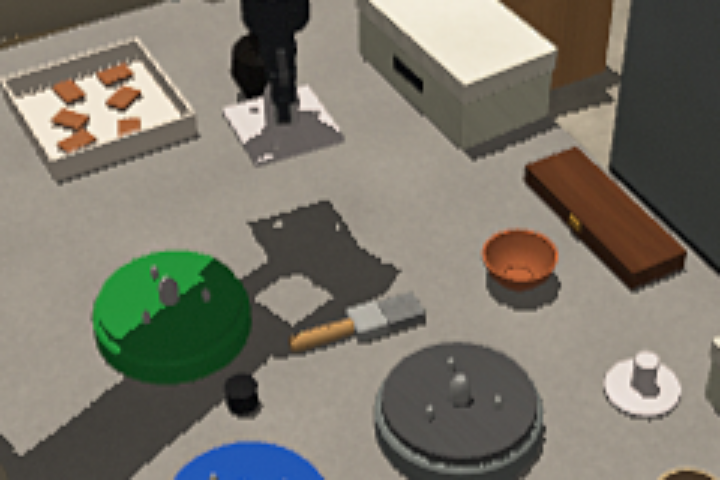

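The plate is held level by its sleeve (about 4.8 N), underside near z=150. The grey turntable is at crop (460,405). Now I'll carry it to a viewing point beside the turntable and turn it.

```bash
python3 -m crank '[[-0.011,-0.022,-0.02,0,0.02],[-0.022,-0.043,0,0,0.02],[-0.022,-0.043,0,0,0.02],[-0.022,-0.043,0,0,0.02],[-0.022,-0.043,0,0,0.02],[-0.022,-0.043,0,0,0.02],[-0.022,-0.043,0,0,0.02],[-0.022,-0.043,0,0,0.02]]'
python3 -m crank '[[-0.022,-0.043,0,0,0.02],[-0.022,-0.043,0,0,0.02],[-0.012,-0.023,0,0,0.02],[0,0,0,0,0.02]]'
python3 -m crank '[[0,0,0,1,0.02],[0,0,0,1,0.02],[0,0,0,1,0.02],[0,0,0,1,0.02],[0,0,0,1,0.02],[0,0,0,1,0.02],[0,0,0,1,0.02],[0,0,0,1,0.02]]'
python3 -m crank '[[0,0,0,0.74,0.02],[0,0,0,0,0.02],[0,0,0,0,0.02],[0,0,0,0,0.02]]'
python3 - <<'E'
from h import *
s=ctrl.state();im=ctrl.camera('wrist');cv2.imwrite('pics/w3.png',im[:,:,::-1])
print(s['t'],s['tool_pos'],s['q'],s['contact_force'])
print('pred',proj('wrist',[[554.5,-173.7,77]]))
for n in ['spigot_tip','seat']:print(n,[(d['confidence'],d['location']) for d in ctrl.pinpoint('wrist',n)])
print(ray('top',((210.5)/5-.5+340,(193.5)/5-.5+156),77))
E
```

```text
t: 5.8
tool_pos: [587.2, -151.6, 189.4]
ee_rot: [[-0.939, 0.343, -0.003], [0.343, 0.939, 0.001], [0.003, 0.0, -1.0]]
contact_force: [0.8, 0.4, -4.7]
opening: 37.8
t: 6.3
tool_pos: [602.1, -273.6, 188.6]
ee_rot: [[-0.938, 0.345, -0.003], [0.345, 0.938, 0.002], [0.004, 0.0, -1.0]]
contact_force: [-0.2, 1.2, -5.7]
opening: 38.0
t: 7.3
tool_pos: [602.8, -270.4, 189.9]
ee_rot: [[-0.498, 0.867, -0.002], [0.867, 0.498, 0.002], [0.002, -0.001, -1.0]]
contact_force: [-0.2, 0.1, -5.3]
opening: 37.8
t: 7.8
tool_pos: [602.9, -271.5, 191.1]
ee_rot: [[-0.443, 0.896, -0.0], [0.896, 0.443, 0.0], [0.0, -0.0, -1.0]]
contact_force: [-0.1, -0.3, -4.8]
opening: 38.3
7.8 [ 602.92873293 -271.51028548  191.05414401] [-4.79015659e-01  4.56299046e-01  1.00579692e+00  1.50145705e-04
  1.67990305e+00 -9.38235361e-01] [-0.06299466 -0.26448175 -4.82013376]
pred [[318.61052465  39.17551706]]
spigot_tip [(0.98, [553.2, -177.6, 75.4])]
seat [(0.88, [557.4, -172.9, 47.0])]
[ 553.90973194 -172.8306479    77.        ]
```

View pics/w3.png

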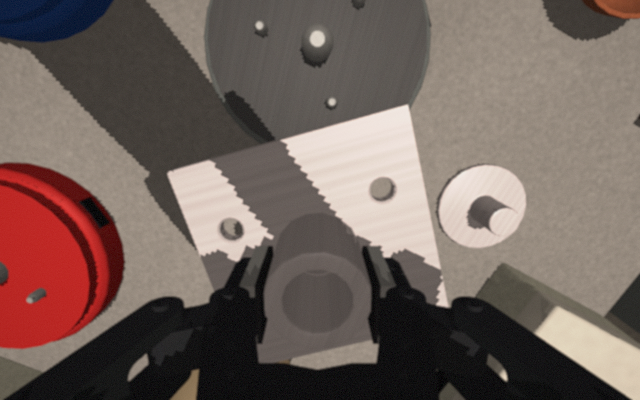

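The spigot tip is at (317,39), within 2 px of prediction. Stud tops are at (261,25), (359,0), (332,103). The plate shows holes at (231,229), (382,188) and the sleeve rim centred near (317,300).

```bash
python3 - <<'E'
from h import *
s=ctrl.state();t=s['tool_pos'];print(t)
print('tip',ray('wrist',(317,39),77))
S=np.array([ray('wrist',p,60) for p in [(260.5,26),(359,1),(332,103)]]);c=S.mean(0);d=S-c
print('studs',c,np.degrees(np.arctan2(d[:,1],d[:,0])),np.linalg.norm(d,axis=1))
z=t[2]-22+8
H=np.array([ray('wrist',p,z) for p in [(231,229),(382,188)]])
print('sleeve',ray('wrist',(317,300),z+45)-t, 'hole dist',np.linalg.norm(H[0]-H[1]))
# centre from two holes: third-vertex geometry
m=H.mean(0);e=H[1]-H[0];n=np.array([-e[1],e[0],0])/np.linalg.norm(e)
for sg in(1,-1):
    C=m+sg*n*21;d=H-C;print('C-t',C-t,np.degrees(np.arctan2(d[:,1],d[:,0])))
A,B=[ray('wrist',p,z) for p in[(168,172),(408,105)]];print(np.linalg.norm(B-A),np.degrees(np.arctan2(*(B-A)[1::-1])))
E
```

```text
[ 602.94342482 -271.74091108  191.2463492 ]
tip [ 553.55441948 -174.18475762   77.        ]
studs [ 554.20759815 -175.17188351   60.        ] [-170.60558422   70.36402393  -48.31187902] [41.73507535 40.21153977 41.59305008]
sleeve [-1.6741034   1.18499767 31.        ] hole dist 72.76949430888014
C-t [-29.54745444  32.33761295 -14.        ] [-107.85087884   12.16505128]
C-t [ -1.35850142   1.20269802 -14.        ] [-167.83494872   72.14912116]
109.71330147350855 41.702167342426364
```

```bash
python3 -m crank '[[0.027,0,0,0.2,0.02],[0.027,0,0,0,0.02],[0.027,0,0,0,0.02],[0.0272,-0.0003,0,0,0.02],[0,0,0.03,0,0.02],[0,0,0.03,0,0.02],[0,0,0.02,0,0.02],[0,0,0,0,0.02]]'
python3 -m crank '[[0,0,0.005,0,0.02],[0,0,0.005,0,0.02],[0,0,0.005,0,0.02],[0,0,0.005,0,0.02],[0,0,0.003,0,0.02],[0,0,0,0,0.02],[0,0,0,0,0.02]]'
python3 - <<'E'
from h import *
s=ctrl.state();print(s['t'],s['tool_pos'],s['contact_force'],s['torque'])
im=ctrl.camera('side');a=cv2.resize(im[175:295,300:410,::-1],(550,600),interpolation=cv2.INTER_CUBIC);cv2.imwrite('pics/s4.png',a)
print([(d['confidence'],d['location']) for d in ctrl.pinpoint('side','plate')])
E
```

```text
t: 8.95
tool_pos: [555.1, -173.9, 109.5]
ee_rot: [[-0.427, 0.904, -0.003], [0.904, 0.427, 0.001], [0.003, -0.002, -1.0]]
contact_force: [-0.2, 0.6, -4.8]
opening: 37.7
t: 9.82
tool_pos: [556.0, -174.3, 88.3]
ee_rot: [[-0.427, 0.904, -0.0], [0.904, 0.427, 0.0], [0.0, -0.0, -1.0]]
contact_force: [-1.2, 0.2, -4.9]
opening: 38.1
9.825 [ 555.96804735 -174.26210057   88.29441271] [-1.20343898  0.1925109  -4.91195695] [ 0.00979671  0.14261255 -0.00141744]
[(0.7, [558.1, -176.0, 63.9]), (0.32, [523.5, 4.4, -1.9])]
```

View pics/s4.png

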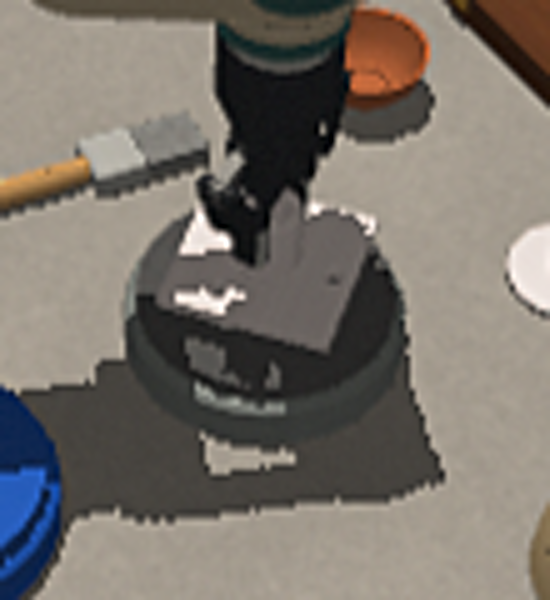

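The plate sits level over the platter with the spigot in its bore. I'll continue down slowly, watching the force.

```bash
python3 -m crank '[[0,0,0.002,0,0.02],[0,0,0.002,0,0.02],[0,0,0,0,0.02]]'
python3 -m crank '[[0,0,0.001,0,0.02],[0,0,0.001,0,0.02],[0,0,0.001,0,0.02],[0,0,0,0,0.02]]'
```

```text
t: 10.3
tool_pos: [555.9, -174.3, 84.0]
ee_rot: [[-0.427, 0.904, -0.001], [0.904, 0.427, 0.0], [0.0, -0.0, -1.0]]
contact_force: [-2.6, 0.2, -5.1]
opening: 38.3
t: 10.8
tool_pos: [555.9, -174.3, 81.1]
ee_rot: [[-0.427, 0.904, -0.0], [0.904, 0.427, 0.0], [0.0, -0.0, -1.0]]
contact_force: [-3.8, -0.3, -3.2]
opening: 38.2
```

```bash
python3 -m crank '[[0.0005,-0.001,0,0,0.02],[0,0,0,0,0.02]]'
python3 -m crank '[[0,0,0.001,0,0.02],[0,0,0.001,0,0.02],[0,0,0,0,0.02]]'
```

```text
t: 11.05
tool_pos: [555.5, -174.1, 81.4]
ee_rot: [[-0.427, 0.904, 0.001], [0.904, 0.427, 0.0], [-0.0, 0.001, -1.0]]
contact_force: [0.7, 1.0, -5.0]
opening: 38.0
t: 11.42
tool_pos: [555.0, -174.1, 79.1]
ee_rot: [[-0.427, 0.904, -0.0], [0.904, 0.427, 0.0], [0.0, 0.0, -1.0]]
contact_force: [-0.2, -0.5, -5.5]
opening: 38.3
```

```bash
python3 -m crank '[[0,0,0.0015,0,0.02],[0,0,0.0015,0,0.02],[0,0,0,0,0.02]]'
python3 -m crank '[[0,0,0.0015,0,0.02],[0,0,0.0015,0,0.02],[0,0,0,0,0.02],[0,0,0,0,0.02]]'
```

```text
t: 11.8
tool_pos: [554.9, -174.2, 76.0]
ee_rot: [[-0.427, 0.904, -0.0], [0.904, 0.427, 0.0], [0.0, -0.0, -1.0]]
contact_force: [-0.4, 0.7, -4.8]
opening: 37.8
t: 12.3
tool_pos: [555.0, -174.2, 73.3]
ee_rot: [[-0.427, 0.904, 0.0], [0.904, 0.427, 0.0], [0.0, 0.0, -1.0]]
contact_force: [-0.4, 0.4, -4.8]
opening: 37.6
```

Sliding freely over the studs; the last ~4 mm.

```bash
python3 -m crank '[[0,0,0.001,0,0.02],[0,0,0.001,0,0.02],[0,0,0,0,0.02],[0,0,0,0,0.02]]'
python3 -m crank '[[0,0,0.001,0,0.02],[0,0,0.001,0,0.02],[0,0,0,0,0.02],[0,0,0,0,0.02]]'
```

```text
t: 12.8
tool_pos: [555.0, -174.2, 71.3]
ee_rot: [[-0.427, 0.904, -0.0], [0.904, 0.427, 0.0], [0.0, 0.0, -1.0]]
contact_force: [0.3, -0.5, -5.4]
opening: 37.8
t: 13.3
tool_pos: [555.0, -174.2, 69.3]
ee_rot: [[-0.427, 0.904, 0.0], [0.904, 0.427, 0.0], [0.0, 0.0, -1.0]]
contact_force: [0.4, 0.4, -4.7]
opening: 37.9
```

```bash
python3 -m crank '[[0,0,0.0007,0,0.02],[0,0,0,0,0.02],[0,0,0,0,0.02]]'
python3 -m crank '[[0,0,0.0007,0,0.02],[0,0,0,0,0.02],[0,0,0,0,0.02]]'
```

```text
t: 13.68
tool_pos: [555.1, -174.2, 69.0]
ee_rot: [[-0.427, 0.904, 0.0], [0.904, 0.427, -0.0], [-0.0, 0.0, -1.0]]
contact_force: [-1.5, 0.3, -0.9]
opening: 38.0
t: 14.05
tool_pos: [555.1, -174.2, 69.0]
ee_rot: [[-0.427, 0.904, 0.001], [0.904, 0.427, -0.0], [-0.0, 0.0, -1.0]]
contact_force: [-3.9, 2.0, 4.3]
opening: 38.0
```

Contact exactly where home should be (TCP 69.0 = 47 + 22). I'll ease off and release.

```bash
python3 -m crank '[[0,0,-0.0007,0,0.02],[0,0,0,0,0.06],[0,0,0,0,0.0854],[0,0,0,0,0.0854],[0,0,0,0,0.0854],[0,0,0,0,0.0854],[0,0,0,0,0.0854]]'
python3 -m crank '[[0,0,-0.02,0,0.0854],[0,0,-0.04,0,0.0854],[0,0,-0.05,0,0.0854],[0,0,-0.03,0,0.0854],[-0.05,0,0,0,0.0854],[-0.05,0,0,0,0.0854],[0,0,0,0,0.0854],[0,0,0,0,0.0854]]'
python3 - <<'E'
from h import *
s=ctrl.state();print(s['t'],s['tool_pos'],s['contact_force'])
im=ctrl.camera('wrist');w=im[:,:,::-1]
print('tip',proj('wrist',[[554,-174,77]]))
print([(d['confidence'],d['location']) for d in ctrl.pinpoint('wrist','plate')])
im=ctrl.camera('side');a=cv2.resize(im[175:295,300:410,::-1],(367,400),interpolation=cv2.INTER_CUBIC)
print([(d['confidence'],d['location']) for d in ctrl.pinpoint('side','plate')])
cv2.imwrite('pics/end.png',np.hstack([w[:,110:530],a]))
E
```

```text
t: 14.92
tool_pos: [555.0, -174.2, 68.6]
ee_rot: [[-0.427, 0.904, 0.0], [0.904, 0.427, 0.0], [-0.0, 0.0, -1.0]]
contact_force: [-0.2, 0.1, -0.7]
opening: 85.2
t: 15.92
tool_pos: [597.5, -264.4, 208.3]
ee_rot: [[-0.427, 0.904, -0.0], [0.904, 0.427, 0.001], [0.001, -0.0, -1.0]]
contact_force: [-0.4, 0.2, 0.7]
opening: 85.1
15.925 [ 597.53245778 -264.40132624  208.27794793] [-0.36947497  0.17292072  0.68577509]
tip [[317.16213996  57.09068979]]
[(0.55, [557.1, -173.9, 43.4])]
[(0.92, [554.0, -176.6, 46.4])]
```

View pics/end.png

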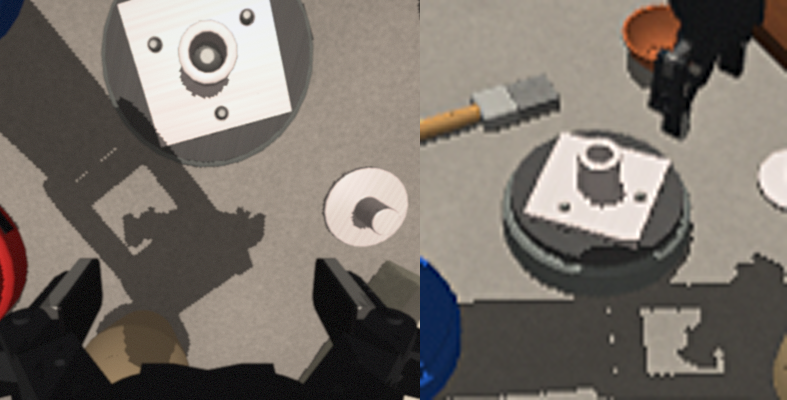

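The plate lies flat. Stud tips show in all three holes at (155,44), (247,16), (222,113), the spigot is centred in the bore at (207,54), and the gripper is clear.

```bash
python3 -c "
from cell import ctrl
print(ctrl.close_job())"
```

```text
the job is handed in; nothing more can be done
None
```

The plate is on the grey turntable with all three studs through its holes, and I've released it and handed the job in after about 16 s of robot time. I gripped it by the sleeve and turned it in the air to the stud angle read from the cameras. I then lowered it over the spigot, with one sideways correction of about 1 mm when side force built up to about 4 N.

**Last checks:**
- **Height:** contact came with the fingertips at z = 69.0 mm, exactly where a fully seated plate puts them. The vertical reading changed by about 9 N from hanging free at touchdown, well under the 20 N limit.
- **Pictures:** the last two show the plate flat, a stud tip in each hole and the spigot centred in the bore. The gripper is clear, and the bystanders visible in them look undisturbed.
- **Network estimates:** the side camera put the plate at (554, -177, 46) mm and the wrist camera at (557, -174, 43) mm. They differ by about 3 mm on each axis, within the stated accuracy of about 4 mm.

I did not measure the bystanders again at the end, and no check failed.

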